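Tidy the bench: each thing back into its own holder

TASK

Clear up the bench: stand the brown reagent bottle upright in the larger round dish and the sample cup upright in the smaller round dish, and lay the pipette in the long tray and the marker pen in the short tray, each flat on the bottom inside the rim. Let go of everything and never tip the bottle or the cup over.

Things in the scene. Friction and masses are not known exactly. Their poses are not given: they have to be found in the camera images.
- reagent_bottle: Loose brown screw-cap bottle standing on the bench, 73 mm diameter, 155 mm high, about 0.5 kg. The body is too wide to grasp: take it from above by the black cap, 37 mm diameter, from 139 to 155 mm above the underside (the shoulder below it is solid out to the full diameter up to 139 mm: keep the fingertips above it). Grip firmly, or it swings about the cap. Origin: centre of the underside, z up.
- sample_cup: Loose white sample cup with a round red screw lid, standing on the bench, 72 mm high with the lid, 45 g. The wall is 57 mm across; the lid looks 64 mm wide but the fingers close to 57 mm there too. Grasp it from above about 40 mm over its underside (fingertips then stay above the dish rim). Origin: centre of the underside, z up.
- pipette: Loose pipette lying on the bench, 236 mm long (y), 37 mm wide (x), 21 mm high, 85 g. Nozzle to +y: y 18 to 118 mm, 9 mm wide. Handle: y -88 to 20, x -17 to 2, z 0 to 21 mm. Finger hook out to x = 18 mm at y -85 to -43. Plunger at the -y end. Grasp the handle across x at x = -7.5, y = -15 mm, fingertips near the bench. Origin: centre of the 236 x 37 outline, at the underside, z up.
- marker: Loose marker pen lying on the bench, a round rod 131 mm long (along its y), 12 mm diameter, 14 g; it can roll, so read its direction from y alone. Grasp it across its middle, fingertips near the bench. Origin: below its middle, 6 mm off the rod's axis (at the underside as it starts).
- marker_mid (a point): The middle of the marker pen, on the rod's axis (6 mm above the surface it lies on, however it is rolled).
- large_dish: Larger round grey dish, fixed to the bench: inner diameter 98 mm, outer 106 mm (112 mm at the foot), inner floor 4 mm and rim 14 mm above the bench, with a dark mat on the floor. For the bottle. Origin: centre of its underside, z up.
- small_dish: Smaller round grey dish, fixed: inner diameter 72 mm, outer 80 mm (86 mm at the foot), inner floor 4 mm and rim 14 mm above the bench, dark mat. For the sample cup. (Tall fixed clutter: a pipette stand 0.31 m high at the back at x = 0.61, y = -0.08 m, and a spray bottle 0.25 m high at x = 0.62, y = -0.53 m: carry things over or in front of them.) Origin: centre of its underside, z up.
- long_tray: Long grey rectangular tray, fixed: inside 250 mm long (along its y) by 54 mm wide (x), floor 3 mm and rim 10 mm above the bench, walls 4 mm; the middle 90 mm of both long walls is left out for the fingers. For the pipette, either way round; with the pipette's origin over the tray's origin it lies midway. Origin: centre of its underside, z up.
- short_tray: Short grey rectangular tray, fixed: inside 150 mm long (along its y) by 32 mm wide (x), floor 3 mm and rim 10 mm above the bench, walls 4 mm; the middle 70 mm of both long walls is left out for the fingers. For the marker, either way round. Origin: centre of its underside, z up.

How it is judged:
At the end, for the whole second after the job is handed in: Bottle in the larger dish, cup in the smaller: upright on the floor, within 15 mm of centre, tilt < 0.1 rad. Pipette flat in the long tray (14 mm, 0.15 rad), marker on the floor of the short tray (16 mm, 0.2 rad), either way round. All at rest (horizontal distance between reagent_bottle and large_dish below 0.015 m and z of reagent_bottle in the frame of large_dish below 0.009 m and angle between each of reagent_bottle, sample_cup's own z axis and vertical below 0.1 rad and linear speed of each of reagent_bottle, sample_cup, pipette, marker below 0.02 m/s and angular speed of each of reagent_bottle, sample_cup, pipette, marker below 0.3 rad/s and horizontal distance between sample_cup and small_dish below 0.015 m and z of sample_cup in the frame of small_dish below 0.009 m and horizontal distance between pipette and long_tray below 0.014 m and z of pipette in the frame of long_tray below 0.008 m and angle between the y axis of pipette and the y axis of long_tray, either way round below 0.15 rad and horizontal distance between marker_mid and short_tray below 0.016 m and z of marker_mid in the frame of short_tray below 0.013 m and angle between the y axis of marker and the y axis of short_tray, either way round below 0.2 rad); the robot touches nothing.
It fails at once if the bottle or the cup is tipped over (angle between any of reagent_bottle, sample_cup's own z axis and vertical above 0.8 rad).
It also fails if it takes over 134 s, if anything falls off the work surface, if the arm or the gripper's body presses on something with over 40 N, if the wrist force passes 120 N, or if a joint passes its speed limit or range.

ROBOT

A 6-joint arm with a two-finger parallel gripper is mounted at the origin on a cart in front of the work surface, level with it; the furniture and walls round the work are solid. World frame = base frame: x ahead of the robot, y to its left, z up, the work surface at z = 0. Lengths are in m, angles in rad, forces in N, time in s.
With the tool pointing down it reaches from about 0.425 to 0.95 m from the base axis. Payload 14.7 kg.
Tool frame: the origin (TCP) lies on the centre line of the jaws, within the pads' length; the fingertips stand ahead of it and the grasp point (between the pads) lies 2 mm behind it (robot.nose_length is the z of the fingertips in the tool frame, in m); z points along the fingers, y is the line along which they close (so a half turn about z gives the same grasp; the last joint's range is limited). The gripper opens to 85 mm and grips with 20 to 120 N. Pads are 22 mm wide; open, the fingers measure 114 mm over their backs; the gripper's body (76 mm by 85 mm) begins 54 mm behind the grasp point. The pads swing forward as they close: fully open they stand 13 mm farther back than shut.
Start: joints at [-0.047, 0.48, 1.596, -0, 1.065, -0.047], TCP at [0.65, 0, 0.248] pointing down, gripper open.
Joint ranges: [-2.75, 2.75], [-0.82, 2.05], [0.23, 2.67], [-1.56, 4.7], [0.09, 2.69], [-2.92, 2.92]. Speed limits (rad/s): [1.89, 1.89, 2.39, 3.01, 3.01, 3.01].

INTERFACE

Orientations are given as a 3x3 rotation matrix whose columns are the frame's x, y, z axes.
In Python, from plant import status, grab_frame, hand_in, trace, robot gives the robot as it stands.
- The arm moves only by the tool drive_tool, never from a script. Its argument "plan" is a list of rows, each a list of 7 numbers: the shift along the tool's x, y, z normalised to -1 to 1, where 1 is 0.2 m, then the turn, a rotation vector about the tool's x, y, z normalised to -1 to 1, where 1 is pi rad, then the opening, from -1 (shut) to 1 (fully open). In form: [[x, y, z, wx, wy, wz, gripper], ...]. A call has 1 to 12 rows; each row is the pose to reach, as a shift and turn from the pose commanded when the call began, along the tool's axes at that moment, turning the shorter way round; what a row does not reach only later rows make up. A row lasts 1/12 s, in which the tool goes at most 41.7 mm and 7.16 degrees, less where a joint would pass 70% of its speed; a pose out of reach is approached as far as the arm can. A call with a number of a shift or a turn outside -1 to 1 is refused whole. A call with a gripper value outside its range is refused whole. The fingers move at their own pace and stop on an object; "squeeze" is the grip in N (left out, the last holds). Time passes only in rows, so rows that repeat a pose let the fingers close. It gives the time, the measured TCP pose, the force, the opening and the grip force at its end, in the units of the state.
- status.state(): the state, without advancing time (a new reading comes with each control period).
- grab_frame(name): name is "scene" or "side" or "wrist"; returns a dict with "color" (384x512x3 uint8, red, green, blue), "intrinsics" (3x3 intrinsics, pixels), "R" (3x3) and "t" (3): a world point X has camera coordinates R X + t; the wrist camera has in their place "T_tool_cam" (4x4, takes a point from camera to tool coordinates, whose origin is the TCP and whose axes are the flange's). Camera axes: x right, y down, z forward; pixel columns grow to the right and rows downward; lengths in m; the calibration is good to about 2 mm. The wrist camera is an equidistant fisheye: a pixel r from the principal point sees the ray r / f radians off the axis. A picture is of the moment at which its call begins: read the wrist's pose just before it. There is no depth.
- hand_in(): hands the job in; it is judged then, once.
Trained networks look in a picture, given as the dict that the camera call returned (one of the last four; its "shot" number tells which), for a name from the list of things; names that differ only in an ending like _2 or _b are one class to them, and where a whole thing is asked for, a point or a joint stands for the part that bears it (a point fixed in the world has none). Each returns a list of dicts, best first, with "confidence" (0 to 1); they miss things now and then, are a little off and sometimes report something else, mostly with a low value. They report only what shows in the picture. A call takes as long as a camera call.
- trace(name, picture): "region" (384x512 bool, what is visible of it) and "location" ([column, row] in pixels, amid what is visible of it).
The state is a dict: "t": time; "q": joint angles; "joint_vel": joint speeds; "effort": joint torques, N m; "tcp_pos": TCP position; "eef_rot": TCP orientation; "force": force on the tool from outside, world axes, zero at the start; "torque": the same for the moment, N m; "width": finger opening in m; "gripper_force": force on a finger pad.
Only numpy, scipy, OpenCV 4.12 (cv2) and the standard library are available. Lean on these libraries where they do the work, as an engineer would, in place of code of your own. Each camera call takes 0.05 s, during which the arm holds its last target. There are 200 camera calls.

## Working session

There is one attempt and no reset: what is moved stays moved. The work goes in short steps, Python scripts to look and compute and a tool call to move; the robot and the scene stay as the last step left them, time stands still between calls to the robot, and variables do not carry over. Pictures are saved under pics/ and viewed, at most 18 in all, crops included, and the job is handed in when it is done.

Besides the shell and the picture viewer there is one more tool, called after "Emit:" by a JSON object that holds its "api" and its "payload", one argument or row to a line. drive_tool: Moves the arm, as the interface text tells. Its arguments: {"type":"object","properties":{"plan":{"type":"array"},"squeeze":{"type":"number"}},"required":["plan"]}

```bash
mkdir -p pics; ls; cat > h.py <<'E'
import numpy as np, cv2
from plant import status, grab_frame, hand_in, trace, robot
names=["reagent_bottle","sample_cup","pipette","marker","large_dish","small_dish","long_tray","short_tray"]
def ray(pic,uv,st=None):
    K=np.array(pic["intrinsics"]);u,v=uv
    x=(u-K[0,2])/K[0,0];y=(v-K[1,2])/K[1,1]
    if "R" in pic:
        R=np.array(pic["R"]);t=np.array(pic["t"])
        return -R.T@t,R.T@np.array([x,y,1.])
    th=np.hypot(x,y);s=np.sin(th)/th if th>1e-9 else 1
    d=np.array([x*s,y*s,np.cos(th)]);T=np.array(pic["T_tool_cam"]);Rt=np.array(st["eef_rot"])
    return np.array(st["tcp_pos"])+Rt@T[:3,3],Rt@T[:3,:3]@d
def onz(pic,uv,z,st=None):
    o,d=ray(pic,uv,st);return (o+d*(z-o[2])/d[2])[:2]
def save(pic,n): cv2.imwrite("pics/"+n,cv2.cvtColor(pic["color"],cv2.COLOR_RGB2BGR))
def contour(pic,reg,z,st=None):
    c=max(cv2.findContours(reg.astype(np.uint8),cv2.RETR_EXTERNAL,cv2.CHAIN_APPROX_NONE)[0],key=cv2.contourArea)[:,0]
    return np.array([onz(pic,p,z,st) for p in c],np.float32)
E
python3 - <<'E'
from h import *
print(robot.nose_length)
s=status.state();print(s["tcp_pos"],np.round(s["eef_rot"],3),s["width"])
for cam in ["scene","side","wrist"]:
    s=status.state();p=grab_frame(cam);save(p,cam+"0.png")
    print(cam,np.round(p["intrinsics"],1).tolist())
    if cam=="wrist":print(np.round(p["T_tool_cam"],3))
    else:print(-np.array(p["R"]).T@p["t"])
    for n in names:
        r=trace(n,p)
        for d in r[:2]:
            reg=np.array(d["region"])
            z={"reagent_bottle":.07,"sample_cup":.036}.get(n,.007)
            o=onz(p,d["location"],z,s)
            (c,sz,a)=cv2.minAreaRect(contour(p,reg,z,s)) if reg.sum()>30 else ((0,0),(0,0),0)
            print(n,round(d["confidence"],2),np.round(d["location"]),reg.sum(),"loc",o.round(3),"rect",np.round(c,3),np.round(sz,3),round(a,1))
E
```

```text
pics
0.017
[6.49591471e-01 6.12352877e-05 2.47668645e-01] [[-0.     1.    -0.001]
 [ 1.     0.     0.   ]
 [ 0.    -0.001 -1.   ]] 0.0854880115581226
scene [[463.5, 0.0, 254.1], [0.0, 463.5, 186.9], [0.0, 0.0, 1.0]]
[0.08748308 0.89458647 1.08295563]
reagent_bottle 0.74 [268. 204.] 977 loc [0.45  0.088] rect [0.456 0.084] [0.071 0.182] 27.8
sample_cup 0.95 [212. 288.] 592 loc [0.46  0.383] rect [0.456 0.381] [0.059 0.089] 32.2
pipette 0.77 [305. 122.] 231 loc [ 0.53  -0.386] rect [ 0.513 -0.387] [0.184 0.042] 6.9
large_dish 0.91 [289. 187.] 695 loc [ 0.444 -0.059] rect [ 0.441 -0.062] [0.097 0.117] 43.2
small_dish 0.93 [176. 275.] 694 loc [0.577 0.382] rect [0.578 0.373] [0.084 0.085] 28.3
long_tray 0.63 [229. 255.] 1730 loc [0.481 0.258] rect [0.488 0.242] [0.261 0.068] 5.6
short_tray 0.78 [230. 204.] 536 loc [0.573 0.094] rect [0.581 0.093] [0.16  0.046] 12.8
side [[387.5, 0.0, 254.4], [0.0, 387.5, 193.8], [0.0, 0.0, 1.0]]
[ 0.44154476 -1.09379936  0.69033159]
reagent_bottle 0.69 [236. 179.] 847 loc [0.456 0.091] rect [0.455 0.119] [0.073 0.349] 0.6
pipette 0.69 [263. 290.] 627 loc
[... 351 characters left out ...]
280 loc [0.568 0.083] rect [0.573 0.088] [0.145 0.057] 14.8
wrist [[297.3, 0.0, 258.7], [0.0, 297.3, 190.7], [0.0, 0.0, 1.0]]
[[ 0.    -0.965 -0.26   0.066]
 [ 1.     0.    -0.001 -0.   ]
 [ 0.001 -0.26   0.965 -0.126]
 [ 0.     0.     0.     1.   ]]
reagent_bottle 0.85 [78. 97.] 5714 loc [0.442 0.096] rect [0.435 0.093] [0.081 0.163] 79.4
reagent_bottle 0.27 [95.  8.] 2489 loc [0.462 0.2  ] rect [0.492 0.184] [0.048 0.188] 79.0
large_dish 0.92 [116. 206.] 4074 loc [ 0.448 -0.055] rect [ 0.446 -0.057] [0.117 0.109] 37.7
long_tray 0.62 [97.  9.] 2385 loc [0.426 0.225] rect [0.456 0.209] [0.056 0.218] 78.8
short_tray 0.79 [206.  91.] 4002 loc [0.584 0.094] rect [0.58  0.094] [0.159 0.044] 13.4
```

View pics/scene0.png

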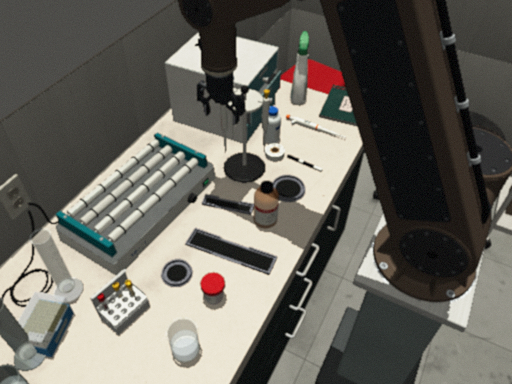

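View pics/side0.png

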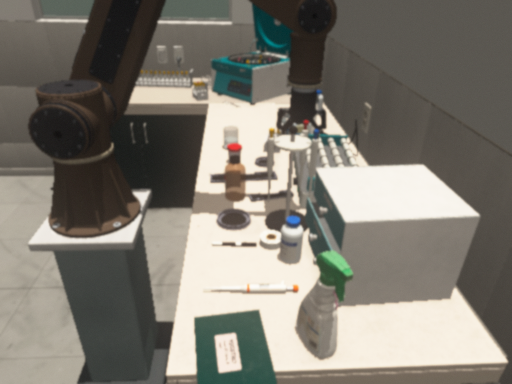

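View pics/wrist0.png

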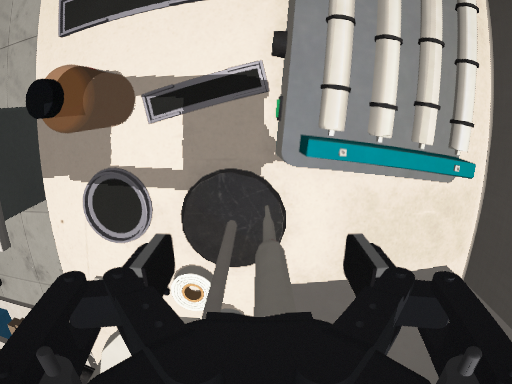

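The scene view shows the bottle cap at (266,187), the cup at (212,285), the pipette at (315,126) and the marker at (304,162). The dishes are at (289,187) and (176,272), and the trays at (231,250) and (229,204). This matches the network fixes. In the wrist view, tool x is world y, tool y is world x, and tool z is down. I'll do the bottle first.

Emit:
{"api": "drive_tool", "payload": {
  "plan": [
    [0.425, -0.975, -0.06, 0, 0, 0, 1],
    [0.425, -0.975, -0.06, 0, 0, 0, 1],
    [0.425, -0.975, -0.06, 0, 0, 0, 1],
    [0.425, -0.975, -0.06, 0, 0, 0, 1],
    [0.425, -0.975, -0.06, 0, 0, 0, 1],
    [0.425, -0.975, -0.06, 0, 0, 0, 1],
    [0.425, -0.975, -0.06, 0, 0, 0, 1],
    [0.425, -0.975, -0.06, 0, 0, 0, 1],
    [0.425, -0.975, -0.06, 0, 0, 0, 1],
    [0.425, -0.975, -0.06, 0, 0, 0, 1]
  ]
}}

```text
t: 2.18
tcp_pos: [0.4561, 0.0847, 0.2602]
eef_rot: [[0.001, 1.0, 0.0], [1.0, -0.001, -0.0], [-0.0, 0.0, -1.0]]
force: [0.2, -0.7, -0.4]
width: 0.0855
gripper_force: 0.0
```

```bash
cat >> h.py <<'E'
def fit(n,p,s,z,show=True):
    for d in trace(n,p)[:1]:
        reg=np.array(d["region"]);C=contour(p,reg,z,s)
        c,sz,a=cv2.minAreaRect(C);e=cv2.fitEllipse(C)
        print(n,round(d["confidence"],2),np.round(d["location"]),"rect",np.round(c,4),np.round(sz,3),round(a,1),"ell",np.round(e[0],4),np.round(e[1],3))
        return reg
def shot(n):
    s=status.state();p=grab_frame("wrist");save(p,n)
    print(np.round(s["tcp_pos"],4),np.round(s["eef_rot"],3).tolist(),round(s["t"],2));return s,p
E
python3 - <<'E'
from h import *
s,p=shot("b1.png")
reg=fit("reagent_bottle",p,s,.155)
fit("large_dish",p,s,.014); fit("short_tray",p,s,.01)
g=cv2.cvtColor(p["color"],cv2.COLOR_RGB2GRAY)
m=cv2.morphologyEx((reg&(g<45)).astype(np.uint8),cv2.MORPH_OPEN,np.ones((5,5)))
C=contour(p,m,.155,s);print("cap",cv2.minEnclosingCircle(C),cv2.fitEllipse(C))
E
```

```text
[0.4561 0.0847 0.2602] [[0.001, 1.0, 0.0], [1.0, -0.001, -0.0], [-0.0, 0.0, -1.0]] 2.18
reagent_bottle 0.67 [254. 171.] rect [0.4532 0.1019] [0.062 0.061] 45.2 ell [0.4531 0.103 ] [0.059 0.064]
large_dish 0.6 [254. 260.] rect [ 0.4457 -0.052 ] [0.111 0.108] 60.2 ell [ 0.4462 -0.0523] [0.107 0.112]
short_tray 0.79 [348. 156.] rect [0.5804 0.095 ] [0.161 0.043] 13.5 ell [0.5793 0.0947] [0.044 0.213]
cap ((0.4524752199649811, 0.09368211776018143), 0.019336417317390442) ((0.4528801143169403, 0.0935143455862999), (0.03500230237841606, 0.03780977055430412), 176.9116668701172)
```

View pics/b1.png

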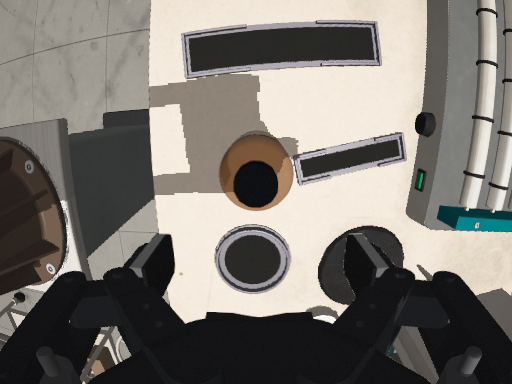

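The cap is centred at pixel (256,184), so the bottle is at (0.453, 0.0935). The large dish is at (253,259) and the short tray at (350,158). I'll descend, grip and lift.

Emit:
{"api": "drive_tool", "payload": {
  "plan": [
    [0.045, -0.015, 0.1, 0, 0, 0, 1],
    [0.045, -0.015, 0.25, 0, 0, 0, 1],
    [0.045, -0.015, 0.4, 0, 0, 0, 1],
    [0.045, -0.015, 0.515, 0, 0, 0, 1],
    [0.045, -0.015, 0.515, 0, 0, 0, 1],
    [0.045, -0.015, 0.515, 0, 0, 0, 1],
    [0.045, -0.015, 0.515, 0, 0, 0, -1],
    [0.045, -0.015, 0.515, 0, 0, 0, -1],
    [0.045, -0.015, 0.515, 0, 0, 0, -1],
    [0.045, -0.015, 0.515, 0, 0, 0, -1],
    [0.045, -0.015, 0.515, 0, 0, 0, -1],
    [0.045, -0.015, 0.515, 0, 0, 0, -1]
  ],
  "squeeze": 100
}}

```text
t: 3.38
tcp_pos: [0.4533, 0.0941, 0.1588]
eef_rot: [[0.0, 1.0, 0.003], [1.0, -0.0, 0.0], [0.0, 0.003, -1.0]]
force: [-0.0, -0.9, 18.1]
width: 0.0337
gripper_force: 97.7
```

Emit:
{"api": "drive_tool", "payload": {
  "plan": [
    [0, 0, 0, 0, 0, 0, -1],
    [0, 0, 0, 0, 0, 0, -1],
    [0, 0, 0, 0, 0, 0, -1],
    [0, 0, 0, 0, 0, 0, -1],
    [0, 0, 0, 0, 0, 0, -1],
    [0, 0, 0, 0, 0, 0, -1]
  ]
}}

```text
t: 3.88
tcp_pos: [0.4533, 0.0941, 0.1588]
eef_rot: [[-0.0, 1.0, 0.003], [1.0, 0.0, 0.0], [0.0, 0.003, -1.0]]
force: [-1.1, -0.9, 18.7]
width: 0.0338
gripper_force: 97.8
```

Emit:
{"api": "drive_tool", "payload": {
  "plan": [
    [0, 0, -0.05, 0, 0, 0, -1],
    [0, 0, -0.12, 0, 0, 0, -1],
    [0, 0, -0.2, 0, 0, 0, -1],
    [-0.04, 0, -0.22, 0, 0, 0, -1],
    [-0.12, -0.01, -0.22, 0, 0, 0, -1],
    [-0.22, -0.01, -0.22, 0, 0, 0, -1],
    [-0.34, -0.02, -0.22, 0, 0, 0, -1],
    [-0.46, -0.02, -0.22, 0, 0, 0, -1],
    [-0.58, -0.03, -0.22, 0, 0, 0, -1],
    [-0.66, -0.035, -0.22, 0, 0, 0, -1],
    [-0.71, -0.035, -0.22, 0, 0, 0, -1],
    [-0.735, -0.035, -0.22, 0, 0, 0, -1]
  ]
}}

```text
t: 4.88
tcp_pos: [0.4447, -0.0544, 0.2011]
eef_rot: [[0.001, 1.0, -0.0], [1.0, -0.001, -0.0], [-0.0, -0.0, -1.0]]
force: [-0.0, 0.4, -4.7]
width: 0.0335
gripper_force: 101.2
```

```bash
python3 - <<'E'
from h import *
s,p=shot("b2.png");print(s["width"],s["force"])
fit("reagent_bottle",p,s,.1)
fit("short_tray",p,s,.01);fit("long_tray",p,s,.01);fit("large_dish",p,s,.014)
q=grab_frame("side");save(q,"s2.png");fit("large_dish",q,None,.014);fit("reagent_bottle",q,None,.1);
E
```

```text
[ 0.4447 -0.0544  0.2011] [[0.001, 1.0, -0.0], [1.0, -0.001, -0.0], [-0.0, -0.0, -1.0]] 4.88
0.033537977393286574 [-0.03214561  0.38951151 -4.68828351]
reagent_bottle 0.82 [258. 212.] rect [ 0.4454 -0.0759] [0.091 0.116] 25.0 ell [ 0.4442 -0.0748] [0.082 0.12 ]
short_tray 0.59 [371.  45.] rect [0.5795 0.093 ] [0.16  0.041] 13.3 ell [0.5777 0.0923] [0.043 0.212]
large_dish 0.83 [234. 216.] rect [ 0.4474 -0.0777] [0.104 0.101] 1.6 ell [ 0.4473 -0.0782] [0.099 0.111]
reagent_bottle 0.84 [232. 186.] rect [ 0.4462 -0.0099] [0.076 0.334] 1.1 ell [ 0.4446 -0.0141] [0.074 0.337]
```

View pics/s2.png

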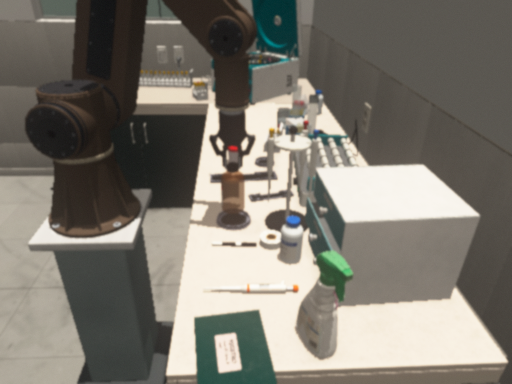

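The bottle hangs upright over the dish at pixel (233,218), clear of the rim. I'll lower it, release it and rise.

Emit:
{"api": "drive_tool", "payload": {
  "plan": [
    [0.005, 0.005, 0.06, 0, 0, 0, -1],
    [0.005, 0.005, 0.12, 0, 0, 0, -1],
    [0.005, 0.005, 0.16, 0, 0, 0, -1],
    [0.005, 0.005, 0.18, 0, 0, 0, -1],
    [0.005, 0.005, 0.185, 0, 0, 0, -1],
    [0.005, 0.005, 0.19, 0, 0, 0, -1],
    [0.005, 0.005, 0.19, 0, 0, 0, -1],
    [0.005, 0.005, 0.19, 0, 0, 0, -1]
  ]
}}

```text
t: 5.95
tcp_pos: [0.4463, -0.052, 0.1637]
eef_rot: [[-0.0, 1.0, 0.001], [1.0, 0.0, -0.0], [-0.0, 0.001, -1.0]]
force: [0.3, -0.5, -5.0]
width: 0.0336
gripper_force: 101.0
```

Emit:
{"api": "drive_tool", "payload": {
  "plan": [
    [0, 0, 0, 0, 0, 0, 0],
    [0, 0, 0, 0, 0, 0, 0.5],
    [0, 0, 0, 0, 0, 0, 1],
    [0, 0, 0, 0, 0, 0, 1],
    [0, 0, 0, 0, 0, 0, 1],
    [0, 0, 0, 0, 0, 0, 1],
    [0, 0, -0.1, 0, 0, 0, 1],
    [0, 0, -0.25, 0, 0, 0, 1],
    [0, 0, -0.4, 0, 0, 0, 1],
    [0, 0, -0.5, 0, 0, 0, 1]
  ]
}}

```text
t: 6.78
tcp_pos: [0.4464, -0.052, 0.2657]
eef_rot: [[-0.0, 1.0, 0.002], [1.0, 0.0, -0.0], [-0.0, 0.002, -1.0]]
force: [1.3, -0.7, 0.1]
width: 0.0856
gripper_force: 0.0
```

```bash
python3 - <<'E'
from h import *
s,p=shot("b3.png")
fit("reagent_bottle",p,s,.159)
fit("marker",p,s,.006);fit("pipette",p,s,.01);fit("large_dish",p,s,.014)
reg=np.array(trace("reagent_bottle",p)[0]["region"])
g=cv2.cvtColor(p["color"],cv2.COLOR_RGB2GRAY)
m=cv2.morphologyEx((reg&(g<45)).astype(np.uint8),cv2.MORPH_OPEN,np.ones((5,5)))
C=contour(p,m,.159,s);print("cap",cv2.minEnclosingCircle(C))
E
```

```text
[ 0.4464 -0.052   0.2657] [[-0.0, 1.0, 0.002], [1.0, 0.0, -0.0], [-0.0, 0.002, -1.0]] 6.78
reagent_bottle 0.58 [256. 177.] rect [ 0.4458 -0.041 ] [0.064 0.062] 47.0 ell [ 0.446  -0.0406] [0.06  0.067]
marker 0.75 [260. 260.] rect [ 0.4478 -0.189 ] [0.015 0.134] 86.5 ell [ 0.4556 -0.1893] [0.014 0.205]
large_dish 0.62 [256. 137.] rect [ 0.445  -0.0366] [0.108 0.071] 1.5 ell [ 0.446  -0.0582] [0.102 0.107]
cap ((0.4462963342666626, -0.05227325111627579), 0.020025914534926414)
```

View pics/b3.png

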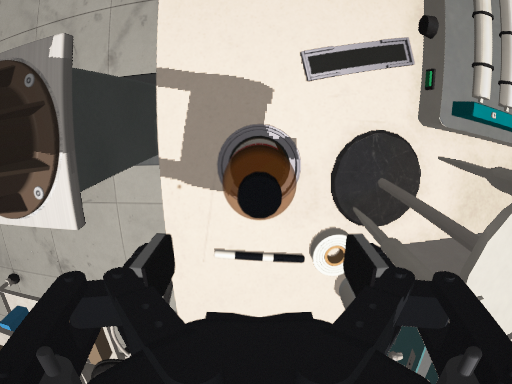

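The bottle stands upright in the dish, its cap at (260,195). The marker lies at (260,256), nearly along world x. I'll turn the tool and approach the marker.

Emit:
{"api": "drive_tool", "payload": {
  "plan": [
    [-0.15, 0.01, 0, 0, 0, -0.04, 1],
    [-0.3, 0.01, 0, 0, 0, -0.08, 1],
    [-0.45, 0.01, 0, 0, 0, -0.12, 1],
    [-0.6, 0.01, 0, 0, 0, -0.16, 1],
    [-0.685, 0.01, 0, 0, 0, -0.2, 1],
    [-0.685, 0.01, 0.1, 0, 0, -0.24, 1],
    [-0.685, 0.01, 0.2, 0, 0, -0.28, 1],
    [-0.685, 0.01, 0.3, 0, 0, -0.32, 1],
    [-0.685, 0.01, 0.4, 0, 0, -0.36, 1],
    [-0.685, 0.01, 0.5, 0, 0, -0.4, 1],
    [-0.685, 0.01, 0.6, 0, 0, -0.44, 1],
    [-0.685, 0.01, 0.7, 0, 0, -0.48, 1]
  ]
}}

```text
t: 8.08
tcp_pos: [0.4471, -0.1886, 0.1213]
eef_rot: [[-0.995, 0.104, -0.002], [0.104, 0.995, 0.001], [0.002, 0.001, -1.0]]
force: [0.2, 0.5, -0.8]
width: 0.0855
gripper_force: 0.0
```

Emit:
{"api": "drive_tool", "payload": {
  "plan": [
    [0, 0, 0, 0, 0, 0, 1],
    [0, 0, 0, 0, 0, 0, 1],
    [0, 0, 0, 0, 0, 0, 1]
  ]
}}

```text
t: 8.33
tcp_pos: [0.448, -0.189, 0.1235]
eef_rot: [[-0.993, 0.114, -0.0], [0.114, 0.993, 0.0], [0.001, 0.0, -1.0]]
force: [0.5, 0.1, 0.5]
width: 0.0855
gripper_force: 0.0
```

```bash
cat >> h.py <<'E'
def togo(s,x,y,z,head):
    "move numbers; head = world heading of tool x, deg"
    R=np.array(s["eef_rot"]);d=R.T@(np.array([x,y,z])-s["tcp_pos"])/.2
    h=np.degrees(np.arctan2(R[1,0],R[0,0]));w=-((head-h+180)%360-180)/180
    print("shift",d.round(3),"wz",round(w,3),"rows turn",abs(w)*180/7.16)
E
python3 - <<'E'
from h import *
s,p=shot("m1.png");print(np.round(s["q"],2))
fit("marker",p,s,.006);fit("pipette",p,s,.01);fit("long_tray",p,s,.01)
togo(s,.448,-.189,.02,176.5)
E
```

```text
[ 0.448  -0.189   0.1235] [[-0.993, 0.114, -0.0], [0.114, 0.993, 0.0], [0.001, 0.0, -1.0]] 8.33
[-0.46  0.44  2.08  0.    0.62 -1.92]
marker 0.88 [258. 188.] rect [ 0.4485 -0.1884] [0.013 0.135] 86.0 ell [ 0.4475 -0.1884] [0.012 0.215]
pipette 0.57 [ 76. 237.] rect [ 0.4459 -0.3767] [0.027 0.154] 88.5 ell [ 0.4741 -0.3769] [0.024 0.17 ]
shift [-0.    -0.     0.518] wz -0.017 rows turn 0.42897692742515564
```

View pics/m1.png

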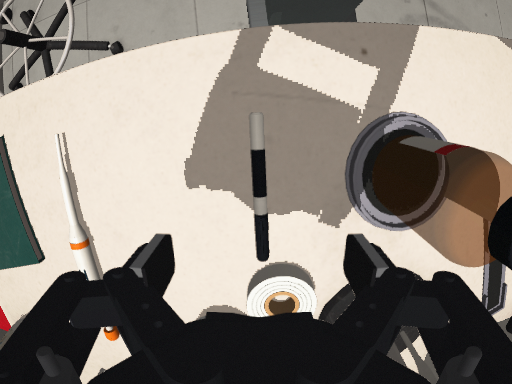

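The marker runs from (256,115) to (263,258), well centred between the fingers. The pipette shows at left, with its orange band at (79,243).

Emit:
{"api": "drive_tool", "payload": {
  "plan": [
    [0, 0, 0.15, 0, 0, -0.014, 1],
    [0, 0.003, 0.3, 0, 0, -0.014, 1],
    [0, 0.003, 0.43, 0, 0, -0.014, 0.5],
    [0, 0.003, 0.5, 0, 0, -0.014, 0.2],
    [0, 0.003, 0.507, 0, 0, -0.014, 0],
    [0, 0.003, 0.507, 0, 0, -0.014, 0],
    [0, 0.003, 0.507, 0, 0, -0.014, -1],
    [0, 0.003, 0.507, 0, 0, -0.014, -1],
    [0, 0.003, 0.507, 0, 0, -0.014, -1],
    [0, 0.003, 0.507, 0, 0, -0.014, -1],
    [0, 0.003, 0.507, 0, 0, -0.014, -1],
    [0, 0.003, 0.507, 0, 0, -0.014, -1]
  ],
  "squeeze": 35
}}

```text
t: 9.53
tcp_pos: [0.4489, -0.1888, 0.0233]
eef_rot: [[-0.998, 0.066, 0.002], [0.066, 0.998, -0.001], [-0.002, -0.001, -1.0]]
force: [-1.1, 0.5, 12.6]
width: 0.0096
gripper_force: 34.3
```

Emit:
{"api": "drive_tool", "payload": {
  "plan": [
    [0, 0, 0, 0, 0, 0, -1],
    [0, 0, 0, 0, 0, 0, -1],
    [0, 0, 0, 0, 0, 0, -1],
    [0, 0, -0.15, 0, 0, 0, -1],
    [0, 0, -0.3, 0, 0, 0, -1],
    [0, 0, -0.45, 0, 0, 0, -1],
    [0, 0, -0.65, 0, 0, 0, -1],
    [0, 0, -0.85, 0, 0, 0, -1],
    [0, 0, -1, 0, 0, 0, -1],
    [0, 0, -1, 0, 0, 0, -1]
  ]
}}

```text
t: 10.37
tcp_pos: [0.4507, -0.1896, 0.2286]
eef_rot: [[-0.998, 0.066, 0.009], [0.066, 0.998, -0.004], [-0.009, -0.004, -1.0]]
force: [2.0, -0.5, 0.3]
width: 0.0091
gripper_force: 34.1
```

```bash
python3 - <<'E'
from h import *
s,p=shot("m2.png");print(s["width"],s["gripper_force"])
fit("marker",p,s,.205);fit("pipette",p,s,.01)
togo(s,.46,.06,.235,193.4)
togo(s,.58,.094,.06,193.4)
E
```

```text
[ 0.4507 -0.1896  0.2286] [[-0.998, 0.066, 0.009], [0.066, 0.998, -0.004], [-0.009, -0.004, -1.0]] 10.37
0.009111062505919545 34.1333270072937
marker 0.84 [260. 203.] rect [ 0.4453 -0.1894] [0.013 0.124] 86.7 ell [ 0.4384 -0.1889] [0.013 0.198]
pipette 0.76 [124. 220.] rect [ 0.4867 -0.3778] [0.22  0.036] 3.7 ell [ 0.5082 -0.3767] [0.029 0.216]
shift [ 0.036  1.248 -0.037] wz -0.095 rows turn 2.4007066206415018
shift [-0.544  1.461  0.842] wz -0.095 rows turn 2.4007066206415018
```

The fingers hold the marker. I'll carry it over the bottle, in front of the stand, to the short tray.

Emit:
{"api": "drive_tool", "payload": {
  "plan": [
    [0.01, 0.08, -0.05, 0, 0, 0, -1],
    [0.02, 0.22, -0.05, 0, 0, 0, -1],
    [0.03, 0.38, -0.05, 0, 0, 0, -1],
    [0.04, 0.54, -0.05, 0, 0, 0, -1],
    [0.05, 0.7, -0.05, 0, 0, 0, -1],
    [0.06, 0.86, -0.05, 0, 0, 0, -1],
    [0.066, 0.97, -0.05, 0, 0, 0, -1],
    [0.066, 1, -0.05, 0, 0, 0, -1]
  ]
}}

```text
t: 11.18
tcp_pos: [0.4469, 0.0148, 0.2307]
eef_rot: [[-0.998, 0.064, -0.003], [0.064, 0.998, 0.001], [0.003, 0.0, -1.0]]
force: [-0.2, 0.1, 0.8]
width: 0.0092
gripper_force: 34.2
```

Emit:
{"api": "drive_tool", "payload": {
  "plan": [
    [0.02, 0.1, 0, 0, 0, -0.03, -1],
    [0, 0.25, 0, 0, 0, -0.06, -1],
    [-0.08, 0.4, 0, 0, 0, -0.095, -1],
    [-0.2, 0.46, 0, 0, 0, -0.095, -1],
    [-0.34, 0.46, 0.05, 0, 0, -0.095, -1],
    [-0.48, 0.46, 0.15, 0, 0, -0.095, -1],
    [-0.58, 0.46, 0.25, 0, 0, -0.095, -1],
    [-0.62, 0.46, 0.36, 0, 0, -0.095, -1],
    [-0.62, 0.46, 0.48, 0, 0, -0.095, -1],
    [-0.62, 0.46, 0.54, 0, 0, -0.095, -1],
    [-0.62, 0.46, 0.54, 0, 0, -0.095, -1],
    [-0.62, 0.46, 0.54, 0, 0, -0.095, -1]
  ]
}}

```text
t: 12.18
tcp_pos: [0.577, 0.0953, 0.1232]
eef_rot: [[-0.973, -0.23, -0.002], [-0.23, 0.973, -0.0], [0.002, 0.0, -1.0]]
force: [0.8, -0.0, 0.7]
width: 0.0092
gripper_force: 34.2
```

```bash
python3 - <<'E'
from h import *
s,p=shot("m3.png");print(s["width"],s["gripper_force"])
fit("marker",p,s,.11);fit("short_tray",p,s,.01);fit("long_tray",p,s,.01)
togo(s,.58,.094,.029,193.4)
E
```

```text
[0.577  0.0953 0.1232] [[-0.973, -0.23, -0.002], [-0.23, 0.973, -0.0], [0.002, 0.0, -1.0]] 12.18
0.009156256547906418 34.21892166137695
marker 0.84 [258. 204.] rect [0.5673 0.0929] [0.115 0.013] 13.0 ell [0.5604 0.0915] [0.012 0.173]
short_tray 0.79 [244. 155.] rect [0.5542 0.0874] [0.105 0.04 ] 13.8 ell [0.5544 0.0878] [0.041 0.122]
long_tray 0.7 [431. 136.] rect [0.4872 0.2375] [0.258 0.068] 5.4 ell [0.4874 0.2369] [0.07  0.362]
shift [-0.014 -0.01   0.471] wz -0.001 rows turn 0.013514694196280604
```

View pics/m3.png

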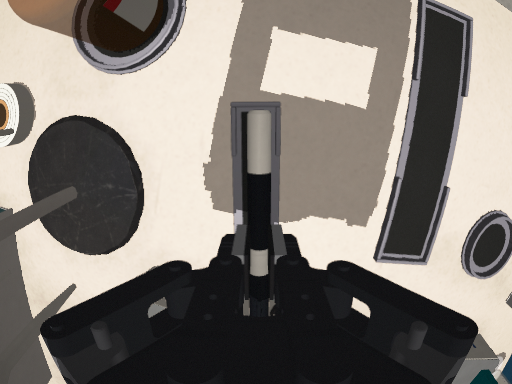

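The marker is aligned above the short tray, whose near end is at (256,105). The long tray is at (428,130). I'll lower and release.

Emit:
{"api": "drive_tool", "payload": {
  "plan": [
    [-0.014, -0.01, 0.1, 0, 0, 0, -1],
    [-0.014, -0.01, 0.22, 0, 0, 0, -1],
    [-0.014, -0.01, 0.34, 0, 0, 0, -1],
    [-0.014, -0.01, 0.42, 0, 0, 0, -1],
    [-0.014, -0.01, 0.46, 0, 0, 0, -1],
    [-0.014, -0.01, 0.48, 0, 0, 0, -1],
    [-0.014, -0.01, 0.48, 0, 0, 0, -1],
    [-0.014, -0.01, 0.48, 0, 0, 0, -1]
  ]
}}

```text
t: 13.05
tcp_pos: [0.5818, 0.0945, 0.0289]
eef_rot: [[-0.973, -0.23, 0.001], [-0.23, 0.973, 0.0], [-0.001, -0.0, -1.0]]
force: [-0.7, -0.1, -0.9]
width: 0.009
gripper_force: 34.2
```

Emit:
{"api": "drive_tool", "payload": {
  "plan": [
    [0, 0, 0, 0, 0, 0, -0.6],
    [0, 0, 0, 0, 0, 0, -0.4],
    [0, 0, 0, 0, 0, 0, -0.2],
    [0, 0, 0, 0, 0, 0, 0],
    [0, 0, 0, 0, 0, 0, 0],
    [0, 0, -0.15, 0, 0, 0, 0],
    [0, 0, -0.3, 0, 0, 0, 0.5],
    [0, 0, -0.5, 0, 0, 0, 1],
    [0, 0, -0.7, 0, 0, 0, 1],
    [0, 0, -0.9, 0, 0, 0, 1],
    [0, 0, -1, 0, 0, 0, 1],
    [0, 0, -1, 0, 0, 0, 1]
  ]
}}

```text
t: 14.05
tcp_pos: [0.5835, 0.0946, 0.2333]
eef_rot: [[-0.973, -0.23, 0.008], [-0.23, 0.973, 0.001], [-0.008, -0.001, -1.0]]
force: [0.7, 0.0, 0.4]
width: 0.0853
gripper_force: 0.0
```

```bash
python3 - <<'E'
from h import *
s,p=shot("m4.png")
fit("marker",p,s,.009);fit("short_tray",p,s,.01);fit("long_tray",p,s,.01);fit("small_dish",p,s,.014);fit("sample_cup",p,s,.07)
togo(s,.456,.381,.2,180)
E
```

```text
[0.5835 0.0946 0.2333] [[-0.973, -0.23, 0.008], [-0.23, 0.973, 0.001], [-0.008, -0.001, -1.0]] 14.05
marker 0.77 [259. 164.] rect [0.5806 0.0942] [0.132 0.012] 13.1 ell [0.5741 0.0924] [0.012 0.217]
short_tray 0.84 [253. 160.] rect [0.5803 0.093 ] [0.156 0.042] 13.3 ell [0.5796 0.0932] [0.043 0.208]
long_tray 0.82 [388. 120.] rect [0.4867 0.2389] [0.258 0.067] 5.2 ell [0.4876 0.2378] [0.068 0.36 ]
small_dish 0.68 [443. 209.] rect [0.5777 0.3668] [0.091 0.081] 70.7 ell [0.577  0.3666] [0.081 0.09 ]
sample_cup 0.61 [493. 131.] rect [0.4648 0.3554] [0.062 0.089] 20.7 ell [0.4595 0.3605] [0.061 0.098]
shift [0.292 1.54  0.163] wz 0.074 rows turn 1.859511700101216
```

View pics/m4.png

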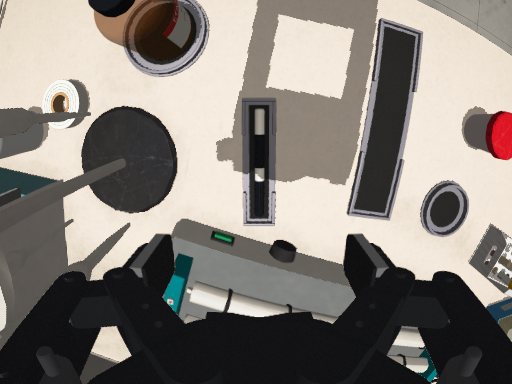

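The marker lies in the short tray at (259,160). The cup's red lid shows at (500,134), the small dish at (443,208) and the long tray at (388,118). The cup is next.

Emit:
{"api": "drive_tool", "payload": {
  "plan": [
    [0.05, 0.2, 0, 0, 0, 0.02, 1],
    [0.1, 0.4, 0, 0, 0, 0.04, 1],
    [0.15, 0.6, 0, 0, 0, 0.074, 1],
    [0.2, 0.8, 0, 0, 0, 0.074, 1],
    [0.25, 1, 0, 0, 0, 0.074, 1],
    [0.25, 1, 0, 0, 0, 0.074, 1],
    [0.25, 1, 0, 0, 0, 0.074, 1]
  ]
}}

```text
t: 14.93
tcp_pos: [0.4849, 0.2791, 0.2269]
eef_rot: [[-1.0, -0.004, -0.002], [-0.004, 1.0, -0.001], [0.002, -0.001, -1.0]]
force: [-0.2, -0.6, 0.3]
width: 0.085
gripper_force: 0.0
```

Emit:
{"api": "drive_tool", "payload": {
  "plan": [
    [0.1, 0.15, 0, 0, 0, 0, 1],
    [0.16, 0.28, 0, 0, 0, 0, 1],
    [0.16, 0.28, 0, 0, 0, 0, 1],
    [0.16, 0.28, 0, 0, 0, 0, 1],
    [0.16, 0.28, 0, 0, 0, 0, 1]
  ]
}}

```text
t: 15.35
tcp_pos: [0.4548, 0.3325, 0.2273]
eef_rot: [[-1.0, 0.0, -0.001], [0.0, 1.0, -0.001], [0.001, -0.001, -1.0]]
force: [0.1, 0.3, 0.2]
width: 0.0855
gripper_force: 0.0
```

```bash
python3 - <<'E'
from h import *
s,p=shot("c1.png")
fit("small_dish",p,s,.014);fit("long_tray",p,s,.01)
reg=fit("sample_cup",p,s,.072)
hsv=cv2.cvtColor(p["color"],cv2.COLOR_RGB2HSV)
m=reg&(hsv[...,1]>150)&((hsv[...,0]<10)|(hsv[...,0]>170))&(hsv[...,2]>60)
C=contour(p,m,.070,s);print("lid",cv2.minEnclosingCircle(C),cv2.fitEllipse(C))
E
```

```text
[0.4548 0.3325 0.2273] [[-1.0, 0.0, -0.001], [0.0, 1.0, -0.001], [0.001, -0.001, -1.0]] 15.35
small_dish 0.61 [288. 258.] rect [0.5734 0.3706] [0.082 0.084] 74.9 ell [0.5737 0.3714] [0.082 0.084]
long_tray 0.89 [183. 181.] rect [0.4869 0.2404] [0.258 0.066] 5.4 ell [0.4803 0.2407] [0.067 0.351]
sample_cup 0.78 [310. 179.] rect [0.4519 0.3856] [0.062 0.062] 75.2 ell [0.4518 0.3854] [0.061 0.063]
lid ((0.45319655537605286, 0.3854060173034668), 0.032137371599674225) ((0.45266246795654297, 0.3859330117702484), (0.05992375314235687, 0.06266762316226959), 134.404296875)
```

View pics/c1.png

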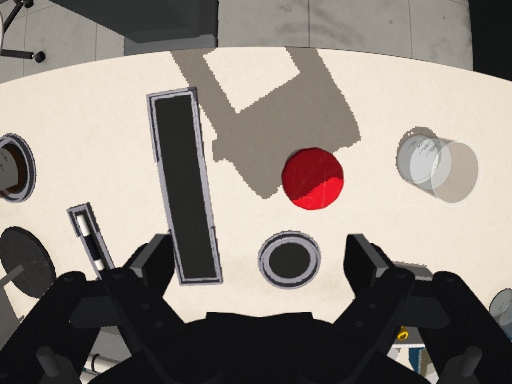

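The lid is at (312,179), so the cup is at (0.453, 0.386). The dish is at (289,259), with room around it. I'll descend and grip.

Emit:
{"api": "drive_tool", "payload": {
  "plan": [
    [0.01, 0.15, 0, 0, 0, 0, 1],
    [0.01, 0.267, 0.1, 0, 0, 0, 1],
    [0.01, 0.267, 0.2, 0, 0, 0, 1],
    [0.01, 0.267, 0.35, 0, 0, 0, 1],
    [0.01, 0.267, 0.5, 0, 0, 0, 1],
    [0.01, 0.267, 0.65, 0, 0, 0, 1],
    [0.01, 0.267, 0.8, 0, 0, 0, 1],
    [0.01, 0.267, 0.9, 0, 0, 0, 1],
    [0.01, 0.267, 0.926, 0, 0, 0, 1],
    [0.01, 0.267, 0.926, 0, 0, 0, 1],
    [0.01, 0.267, 0.926, 0, 0, 0, 1]
  ]
}}

```text
t: 16.47
tcp_pos: [0.453, 0.3869, 0.0434]
eef_rot: [[-1.0, 0.001, 0.0], [0.001, 1.0, 0.0], [-0.0, 0.0, -1.0]]
force: [0.5, -0.5, 0.1]
width: 0.0852
gripper_force: 0.0
```

Emit:
{"api": "drive_tool", "payload": {
  "plan": [
    [0, 0, 0, 0, 0, 0, 0.5],
    [0, 0, 0, 0, 0, 0, 0.2],
    [0, 0, 0, 0, 0, 0, -1],
    [0, 0, 0, 0, 0, 0, -1],
    [0, 0, 0, 0, 0, 0, -1],
    [0, 0, 0, 0, 0, 0, -1],
    [0, 0, 0, 0, 0, 0, -1],
    [0, 0, -0.06, 0, 0, 0, -1],
    [0, 0, -0.12, 0, 0, 0, -1],
    [0, 0, -0.2, 0, 0, 0, -1],
    [0, 0, -0.2, 0, 0, 0, -1]
  ],
  "squeeze": 30
}}

```text
t: 17.38
tcp_pos: [0.4539, 0.3881, 0.0866]
eef_rot: [[-1.0, 0.0, 0.004], [0.0, 1.0, 0.003], [-0.004, 0.003, -1.0]]
force: [1.0, 0.6, -0.2]
width: 0.0561
gripper_force: 32.3
```

```bash
python3 - <<'E'
from h import *
s=status.state();togo(s,.575,.371,.082,180)
E
```

```text
shift [-0.606 -0.085  0.025] wz -0.0 rows turn 0.0005625642613271511
```

Emit:
{"api": "drive_tool", "payload": {
  "plan": [
    [-0.05, -0.01, 0, 0, 0, 0, -1],
    [-0.15, -0.02, 0, 0, 0, 0, -1],
    [-0.27, -0.04, 0, 0, 0, 0, -1],
    [-0.4, -0.05, 0, 0, 0, 0, -1],
    [-0.51, -0.065, 0, 0, 0, 0, -1],
    [-0.58, -0.075, 0, 0, 0, 0, -1],
    [-0.61, -0.075, 0, 0, 0, 0, -1],
    [-0.61, -0.075, 0, 0, 0, 0, -1],
    [-0.61, -0.075, 0, 0, 0, 0, -1],
    [-0.61, -0.075, 0, 0, 0, 0, -1]
  ]
}}

```text
t: 18.22
tcp_pos: [0.5733, 0.3718, 0.0824]
eef_rot: [[-1.0, -0.0, -0.001], [-0.0, 1.0, -0.0], [0.001, -0.0, -1.0]]
force: [0.5, 0.7, -0.6]
width: 0.056
gripper_force: 32.3
```

```bash
python3 - <<'E'
from h import *
s,p=shot("c2.png");print(s["width"])
fit("small_dish",p,s,.014);fit("sample_cup",p,s,.11);togo(s,.575,.371,.047,180)
q=grab_frame("scene");fit("small_dish",q,None,.014);fit("sample_cup",q,None,.08)
save(dict(color=cv2.resize(np.hstack([p["color"],q["color"][180:372,60:316].repeat(2,0).repeat(2,1)]),(800,300))),"c2b.png")
E
```

```text
[0.5733 0.3718 0.0824] [[-1.0, -0.0, -0.001], [-0.0, 1.0, -0.0], [0.001, -0.0, -1.0]] 18.22
0.056016779232891736
small_dish 0.94 [261. 183.] rect [0.5591 0.3732] [0.08  0.051] 88.9 ell [0.5676 0.3729] [0.066 0.075]
sample_cup 0.68 [259. 259.] rect [0.5606 0.3716] [0.057 0.059] 0.0 ell [0.5634 0.3719] [0.057 0.058]
shift [-0.009 -0.004  0.177] wz 0.0 rows turn 0.0018018555853837042
small_dish 0.57 [177. 277.] rect [0.567  0.3865] [0.079 0.063] 42.0 ell [0.5697 0.3858] [0.065 0.081]
sample_cup 0.84 [176. 255.] rect [0.5671 0.367 ] [0.036 0.087] 29.6 ell [0.5658 0.3673] [0.034 0.089]
```

View pics/c2b.png

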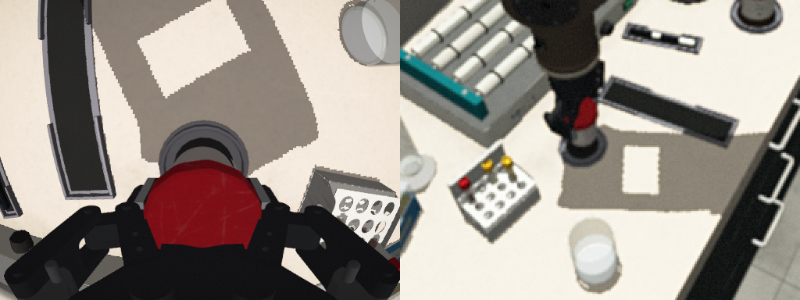

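The cup is upright above the small dish, whose near edge shows at (204,140). The rack is well to the side. I'll lower and release.

Emit:
{"api": "drive_tool", "payload": {
  "plan": [
    [-0.009, 0, 0.05, 0, 0, 0, -1],
    [-0.009, 0, 0.1, 0, 0, 0, -1],
    [-0.009, 0, 0.14, 0, 0, 0, -1],
    [-0.009, 0, 0.16, 0, 0, 0, -1],
    [-0.009, 0, 0.17, 0, 0, 0, -1],
    [-0.009, 0, 0.177, 0, 0, 0, -1],
    [-0.009, 0, 0.18, 0, 0, 0, -1],
    [-0.009, 0, 0.18, 0, 0, 0, -1]
  ]
}}

```text
t: 19.18
tcp_pos: [0.5755, 0.3714, 0.0479]
eef_rot: [[-1.0, -0.0, -0.001], [-0.0, 1.0, -0.001], [0.001, -0.001, -1.0]]
force: [-11.8, -7.8, 29.9]
width: 0.0563
gripper_force: 35.6
```

Emit:
{"api": "drive_tool", "payload": {
  "plan": [
    [0, 0, 0, 0, 0, 0, 0.5],
    [0, 0, 0, 0, 0, 0, 0.8],
    [0, 0, 0, 0, 0, 0, 1],
    [0, 0, 0, 0, 0, 0, 1],
    [0, 0, 0, 0, 0, 0, 1],
    [0, 0, -0.1, 0, 0, 0, 1],
    [0, 0, -0.25, 0, 0, 0, 1],
    [0, 0, -0.4, 0, 0, 0, 1],
    [0, 0, -0.6, 0, 0, 0, 1],
    [0, 0, -0.8, 0, 0, 0, 1],
    [0, 0, -1, 0, 0, 0, 1],
    [0, 0, -1, 0, 0, 0, 1]
  ]
}}

```text
t: 20.18
tcp_pos: [0.5792, 0.3736, 0.2553]
eef_rot: [[-1.0, 0.0, 0.01], [0.0, 1.0, 0.006], [-0.01, 0.006, -1.0]]
force: [1.1, 0.2, 0.7]
width: 0.0851
gripper_force: 0.0
```

```bash
python3 - <<'E'
from h import *
s,p=shot("c3.png")
reg=fit("sample_cup",p,s,.074);fit("small_dish",p,s,.014)
q=grab_frame("scene");fit("small_dish",q,None,.014);fit("sample_cup",q,None,.04);fit("pipette",q,None,.01)
save(dict(color=cv2.resize(np.hstack([p["color"],q["color"][180:372,60:316].repeat(2,0).repeat(2,1)]),(800,300))),"c3b.png")
E
```

```text
[0.5792 0.3736 0.2553] [[-1.0, 0.0, 0.01], [0.0, 1.0, 0.006], [-0.01, 0.006, -1.0]] 20.18
sample_cup 0.84 [253. 167.] rect [0.5749 0.3709] [0.061 0.062] 89.9 ell [0.575  0.3711] [0.061 0.062]
small_dish 0.95 [262. 141.] rect [0.5614 0.3747] [0.084 0.053] 81.2 ell [0.5818 0.3718] [0.079 0.088]
small_dish 0.77 [173. 278.] rect [0.57   0.3855] [0.083 0.067] 34.1 ell [0.5736 0.3794] [0.076 0.079]
sample_cup 0.75 [173. 262.] rect [0.5811 0.3662] [0.064 0.101] 35.3 ell [0.5833 0.3643] [0.062 0.103]
pipette 0.6 [312. 125.] rect [ 0.5031 -0.3828] [0.202 0.037] 2.5 ell [ 0.5122 -0.381 ] [0.03  0.196]
```

View pics/c3b.png

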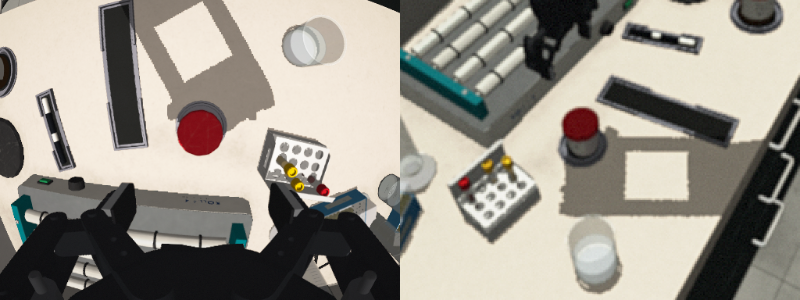

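The cup stands upright in its dish, with its lid at (200,131) in the left half of the composite and no lean visible. The pipette is last.

Emit:
{"api": "drive_tool", "payload": {
  "plan": [
    [0.15, -0.15, 0, 0, 0, 0, 1],
    [0.3, -0.3, 0, 0, 0, 0, 1],
    [0.4, -0.5, 0, 0, 0, 0, 1],
    [0.5, -0.7, 0, 0, 0, 0, 1],
    [0.55, -0.85, 0, 0, 0, 0, 1],
    [0.55, -1, 0, 0, 0, 0, 1]
  ]
}}

```text
t: 21.03
tcp_pos: [0.4626, 0.1698, 0.2458]
eef_rot: [[-1.0, -0.001, -0.003], [-0.001, 1.0, -0.001], [0.003, -0.001, -1.0]]
force: [1.4, 0.2, 0.2]
width: 0.0853
gripper_force: 0.0
```

Emit:
{"api": "drive_tool", "payload": {
  "plan": [
    [0, -0.18, 0, 0, 0, 0, 1],
    [0, -0.36, 0, 0, 0, 0, 1],
    [0, -0.54, 0, 0, 0, 0, 1],
    [0, -0.72, 0, 0, 0, 0, 1],
    [0, -0.9, 0, 0, 0, 0, 1],
    [0, -1, 0, 0, 0, 0, 1]
  ]
}}

```text
t: 21.53
tcp_pos: [0.4655, -0.031, 0.2461]
eef_rot: [[-1.0, 0.001, -0.001], [0.001, 1.0, -0.0], [0.001, -0.0, -1.0]]
force: [0.7, 0.3, 0.1]
width: 0.0854
gripper_force: 0.0
```

Emit:
{"api": "drive_tool", "payload": {
  "plan": [
    [0, -0.18, 0, 0, 0, 0, 1],
    [0, -0.36, 0, 0, 0, 0, 1],
    [0, -0.54, 0, 0, 0, 0, 1],
    [0, -0.72, 0, 0, 0, 0, 1],
    [0, -0.9, 0, 0, 0, 0, 1],
    [0, -1, 0, 0, 0, 0, 1]
  ]
}}

```text
t: 22.03
tcp_pos: [0.4657, -0.2314, 0.2459]
eef_rot: [[-1.0, 0.001, -0.001], [0.001, 1.0, -0.0], [0.001, -0.0, -1.0]]
force: [0.2, -0.1, -0.1]
width: 0.0854
gripper_force: 0.0
```

Emit:
{"api": "drive_tool", "payload": {
  "plan": [
    [-0.05, -0.15, 0, 0, 0, 0, 1],
    [-0.1, -0.3, 0, 0, 0, 0, 1],
    [-0.15, -0.45, 0, 0, 0, 0, 1],
    [-0.2, -0.55, 0, 0, 0, 0, 1],
    [-0.2, -0.55, 0, 0, 0, 0, 1],
    [-0.2, -0.55, 0, 0, 0, 0, 1],
    [-0.2, -0.55, 0, 0, 0, 0, 1]
  ]
}}

```text
t: 22.62
tcp_pos: [0.5054, -0.3375, 0.2457]
eef_rot: [[-1.0, 0.0, -0.002], [0.0, 1.0, 0.001], [0.002, 0.001, -1.0]]
force: [-0.7, 0.5, 0.4]
width: 0.0857
gripper_force: 0.0
```

```bash
python3 - <<'E'
from h import *
s,p=shot("p1.png");print(np.round(s["q"],2))
reg=fit("pipette",p,s,.01)
# nozzle tip and handle line: points binned along the long axis
vu=np.argwhere(reg)[:,::-1][::3];W=np.array([onz(p,a,.01,s) for a in vu])
for lo in np.arange(.38,.66,.02):
    k=(W[:,0]>=lo)&(W[:,0]<lo+.02)
    if k.any():print(round(lo+.01,2),W[k,1].min().round(4),W[k,1].max().round(4))
print("x range",W[:,0].min(),W[:,0].max())
E
```

```text
[ 0.5054 -0.3375  0.2457] [[-1.0, 0.0, -0.002], [0.0, 1.0, 0.001], [0.002, 0.001, -1.0]] 22.62
[-0.64  0.42  1.7   0.    1.02 -2.21]
pipette 0.68 [229. 168.] rect [ 0.4878 -0.3729] [0.239 0.036] 1.1 ell [ 0.5062 -0.3751] [0.03  0.221]
0.39 -0.3751 -0.3715
0.41 -0.3776 -0.3691
0.43 -0.3802 -0.3692
0.45 -0.3805 -0.3693
0.47 -0.3857 -0.3671
0.49 -0.3863 -0.3673
0.51 -0.3866 -0.3664
0.53 -0.3887 -0.368
0.55 -0.3895 -0.3649
0.57 -0.3884 -0.3535
0.59 -0.3887 -0.3724
0.61 -0.3875 -0.3741
x range 0.3684529577201767 0.6072319093145062
```

View pics/p1.png

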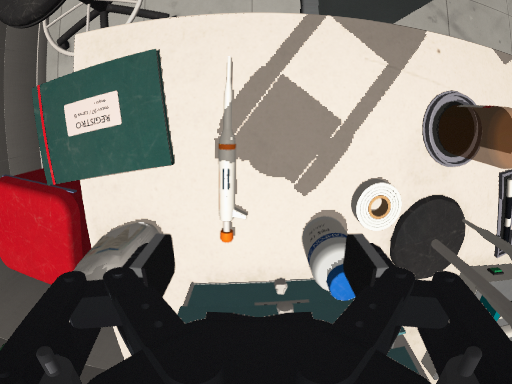

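The pipette's nozzle tip is at (229,58), its hook at (243,213) and its plunger at (227,237). It lies along -x with heading 178°, so the grasp point is at (0.503, -0.3775).

Emit:
{"api": "drive_tool", "payload": {
  "plan": [
    [0.012, -0.1, 0.1, 0, 0, 0.011, 1],
    [0.012, -0.2, 0.25, 0, 0, 0.011, 1],
    [0.012, -0.2, 0.4, 0, 0, 0.011, 1],
    [0.012, -0.2, 0.55, 0, 0, 0.011, 1],
    [0.012, -0.2, 0.7, 0, 0, 0.011, 1],
    [0.012, -0.2, 0.8, 0, 0, 0.011, 1],
    [0.012, -0.2, 0.8, 0, 0, 0.011, 1],
    [0.012, -0.2, 0.8, 0, 0, 0.011, 1]
  ]
}}

```text
t: 23.38
tcp_pos: [0.5033, -0.3771, 0.0864]
eef_rot: [[-0.999, 0.034, -0.001], [0.034, 0.999, 0.001], [0.002, 0.001, -1.0]]
force: [-0.1, 0.5, 0.2]
width: 0.0852
gripper_force: 0.0
```

Emit:
{"api": "drive_tool", "payload": {
  "plan": [
    [0, 0, 0.1, 0, 0, 0, 1],
    [0, 0, 0.2, 0, 0, 0, 1],
    [0, 0, 0.28, 0, 0, 0, 0.5],
    [0, 0, 0.303, 0, 0, 0, 0.2],
    [0, 0, 0.303, 0, 0, 0, 0],
    [0, 0, 0.303, 0, 0, 0, -1],
    [0, 0, 0.303, 0, 0, 0, -1],
    [0, 0, 0.303, 0, 0, 0, -1],
    [0, 0, 0.303, 0, 0, 0, -1],
    [0, 0, 0.303, 0, 0, 0, -1],
    [0, 0, 0.303, 0, 0, 0, -1]
  ],
  "squeeze": 60
}}

```text
t: 24.3
tcp_pos: [0.5045, -0.3787, 0.028]
eef_rot: [[-0.999, 0.035, 0.002], [0.035, 0.999, -0.001], [-0.002, -0.001, -1.0]]
force: [-1.0, 1.9, 11.9]
width: 0.0168
gripper_force: 59.2
```

Emit:
{"api": "drive_tool", "payload": {
  "plan": [
    [0, 0, -0.1, 0, 0, 0, -1],
    [0, 0, -0.22, 0, 0, 0, -1],
    [0, 0, -0.36, 0, 0, 0, -1],
    [0, 0, -0.52, 0, 0, 0, -1],
    [0, 0, -0.68, 0, 0, 0, -1],
    [0, 0, -0.84, 0, 0, 0, -1],
    [0, 0, -0.96, 0, 0, 0, -1],
    [0, 0, -1, 0, 0, 0, -1],
    [0, 0, -1, 0, 0, 0, -1]
  ]
}}

```text
t: 25.05
tcp_pos: [0.5047, -0.3789, 0.2292]
eef_rot: [[-0.999, 0.035, 0.004], [0.035, 0.999, -0.003], [-0.004, -0.003, -1.0]]
force: [0.4, 0.0, -0.6]
width: 0.0168
gripper_force: 59.4
```

```bash
python3 - <<'E'
from h import *
s,p=shot("p2.png");print(s["width"],s["gripper_force"])
fit("pipette",p,s,.215)
togo(s,.45,-.18,.24,180)
E
```

```text
[ 0.5047 -0.3789  0.2292] [[-0.999, 0.035, 0.004], [0.035, 0.999, -0.003], [-0.004, -0.003, -1.0]] 25.05
0.016839927485299448 59.415714740753174
pipette 0.59 [260. 194.] rect [ 0.468  -0.3781] [0.021 0.171] 88.3 ell [ 0.5031 -0.379 ] [0.019 0.206]
shift [ 0.308  0.984 -0.058] wz -0.011 rows turn 0.277821231957663
```

View pics/p2.png

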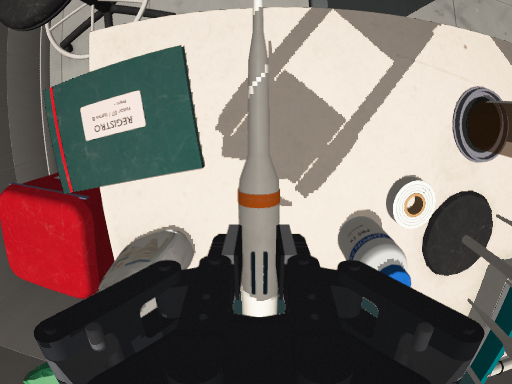

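The grip is firm and the pipette is straight in the fingers, with its orange band at (259,198). I'll carry it with the tool turned 43° so the plunger end clears the stand.

Emit:
{"api": "drive_tool", "payload": {
  "plan": [
    [0.04, 0.1, -0.03, 0, 0, 0.01, -1],
    [0.08, 0.22, -0.075, 0, 0, 0.04, -1],
    [0.13, 0.35, -0.075, 0, 0, 0.075, -1],
    [0.18, 0.48, -0.075, 0, 0, 0.11, -1],
    [0.22, 0.6, -0.075, 0, 0, 0.145, -1],
    [0.26, 0.72, -0.075, 0, 0, 0.18, -1],
    [0.29, 0.82, -0.075, 0, 0, 0.215, -1],
    [0.305, 0.885, -0.075, 0, 0, 0.239, -1],
    [0.305, 0.885, -0.075, 0, 0, 0.239, -1],
    [0.305, 0.885, -0.075, 0, 0, 0.239, -1]
  ]
}}

```text
t: 25.98
tcp_pos: [0.4484, -0.1986, 0.24]
eef_rot: [[-0.709, 0.705, -0.002], [0.705, 0.709, 0.001], [0.002, -0.001, -1.0]]
force: [0.5, -0.6, -0.6]
width: 0.0167
gripper_force: 59.4
```

```bash
python3 - <<'E'
from h import *
s=status.state();print(s["tcp_pos"],s["width"]);togo(s,.45,.05,.24,135)
E
```

```text
[ 0.44837343 -0.19856894  0.24001119] 0.016746699557416325
shift [0.87  0.887 0.001] wz 0.001 rows turn 0.023987888816725794
```

Emit:
{"api": "drive_tool", "payload": {
  "plan": [
    [0.06, 0.06, 0, 0, 0, 0, -1],
    [0.16, 0.16, 0, 0, 0, 0, -1],
    [0.28, 0.28, 0, 0, 0, 0, -1],
    [0.4, 0.4, 0, 0, 0, 0, -1],
    [0.52, 0.52, 0, 0, 0, 0, -1],
    [0.64, 0.64, 0, 0, 0, 0, -1],
    [0.75, 0.76, 0, 0, 0, 0, -1],
    [0.83, 0.84, 0, 0, 0, 0, -1],
    [0.87, 0.88, 0, 0, 0, 0, -1],
    [0.87, 0.88, 0, 0, 0, 0, -1]
  ]
}}

```text
t: 26.82
tcp_pos: [0.4507, 0.0497, 0.2404]
eef_rot: [[-0.71, 0.704, -0.001], [0.704, 0.71, 0.0], [0.001, -0.0, -1.0]]
force: [-0.7, 0.2, -1.3]
width: 0.0174
gripper_force: 59.4
```

```bash
python3 - <<'E'
from h import *
s=status.state();print(s["tcp_pos"],s["width"]);togo(s,.504,.234,.12,185.3)
E
```

```text
[0.45070684 0.04973156 0.2404361 ] 0.017395398575141198
shift [0.459 0.842 0.602] wz -0.278 rows turn 6.992619122970158
```

Emit:
{"api": "drive_tool", "payload": {
  "plan": [
    [0.08, 0.08, 0, 0, 0, 0, -1],
    [0.18, 0.18, 0, 0, 0, -0.02, -1],
    [0.28, 0.3, 0, 0, 0, -0.055, -1],
    [0.36, 0.44, 0.05, 0, 0, -0.09, -1],
    [0.42, 0.58, 0.12, 0, 0, -0.125, -1],
    [0.45, 0.7, 0.2, 0, 0, -0.16, -1],
    [0.459, 0.8, 0.3, 0, 0, -0.195, -1],
    [0.459, 0.842, 0.4, 0, 0, -0.23, -1],
    [0.459, 0.842, 0.5, 0, 0, -0.265, -1],
    [0.459, 0.842, 0.6, 0, 0, -0.278, -1],
    [0.459, 0.842, 0.6, 0, 0, -0.278, -1],
    [0.459, 0.842, 0.6, 0, 0, -0.278, -1]
  ]
}}

```text
t: 27.82
tcp_pos: [0.5044, 0.2311, 0.12]
eef_rot: [[-0.996, -0.086, -0.003], [-0.086, 0.996, -0.001], [0.003, -0.001, -1.0]]
force: [0.8, 0.0, -0.5]
width: 0.0174
gripper_force: 59.4
```

```bash
python3 - <<'E'
from h import *
s,p=shot("p3.png");print(s["width"])
fit("pipette",p,s,.105);fit("long_tray",p,s,.01);togo(s,.504,.234,.032,185.3)
E
```

```text
[0.5044 0.2311 0.12  ] [[-0.996, -0.086, -0.003], [-0.086, 0.996, -0.001], [0.003, -0.001, -1.0]] 27.82
0.01738406372507623
pipette 0.64 [260. 195.] rect [0.4681 0.2276] [0.172 0.021] 5.5 ell [0.5025 0.2309] [0.019 0.206]
long_tray 0.77 [286. 105.] rect [0.4488 0.2496] [0.184 0.036] 5.7 ell [0.4262 0.2488] [0.035 0.232]
shift [-0.     0.015  0.44 ] wz -0.002 rows turn 0.04987345674705616
```

View pics/p3.png

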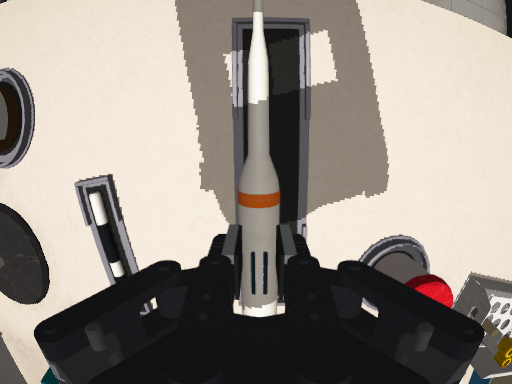

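The nozzle lies over the tray, parallel to it, with the tray's near end at (270,20). I'll lower and release.

Emit:
{"api": "drive_tool", "payload": {
  "plan": [
    [0, 0.012, 0.08, 0, 0, 0, -1],
    [0, 0.012, 0.18, 0, 0, 0, -1],
    [0, 0.012, 0.28, 0, 0, 0, -1],
    [0, 0.012, 0.36, 0, 0, 0, -1],
    [0, 0.012, 0.41, 0, 0, 0, -1],
    [0, 0.012, 0.43, 0, 0, 0, -1],
    [0, 0.012, 0.443, 0, 0, 0, -1],
    [0, 0.012, 0.443, 0, 0, 0, -1],
    [0, 0.012, 0.443, 0, 0, 0, -1]
  ]
}}

```text
t: 28.72
tcp_pos: [0.5049, 0.2349, 0.0334]
eef_rot: [[-0.996, -0.088, 0.001], [-0.088, 0.996, 0.0], [-0.001, 0.0, -1.0]]
force: [0.1, -0.3, -0.8]
width: 0.0174
gripper_force: 59.4
```

Emit:
{"api": "drive_tool", "payload": {
  "plan": [
    [0, 0, 0, 0, 0, 0, -0.4],
    [0, 0, 0, 0, 0, 0, -0.2],
    [0, 0, 0, 0, 0, 0, 0],
    [0, 0, 0, 0, 0, 0, 0],
    [0, 0, 0, 0, 0, 0, 0],
    [0, 0, -0.15, 0, 0, 0, 0],
    [0, 0, -0.3, 0, 0, 0, 0.2],
    [0, 0, -0.5, 0, 0, 0, 0.5],
    [0, 0, -0.7, 0, 0, 0, 1],
    [0, 0, -0.9, 0, 0, 0, 1],
    [0, 0, -1, 0, 0, 0, 1],
    [0, 0, -1, 0, 0, 0, 1]
  ]
}}

```text
t: 29.72
tcp_pos: [0.5065, 0.2356, 0.2376]
eef_rot: [[-0.996, -0.088, 0.007], [-0.088, 0.996, 0.003], [-0.007, 0.002, -1.0]]
force: [1.4, -0.8, 0.2]
width: 0.0853
gripper_force: 0.0
```

```bash
python3 - <<'E'
from h import *
s,p=shot("p4.png")
fit("pipette",p,s,.013);fit("long_tray",p,s,.01);fit("sample_cup",p,s,.074);fit("marker",p,s,.009);fit("large_dish",p,s,.014)
q=grab_frame("scene");fit("reagent_bottle",q,None,.08);fit("large_dish",q,None,.014)
save(dict(color=cv2.resize(np.hstack([p["color"],q["color"][130:322,100:356].repeat(2,0).repeat(2,1)]),(800,300))),"p4b.png")
E
```

```text
[0.5065 0.2356 0.2376] [[-0.996, -0.088, 0.007], [-0.088, 0.996, 0.003], [-0.007, 0.002, -1.0]] 29.72
pipette 0.91 [258. 168.] rect [0.4885 0.238 ] [0.239 0.036] 8.1 ell [0.5075 0.2374] [0.03  0.222]
long_tray 0.9 [267. 131.] rect [0.4867 0.2394] [0.257 0.063] 5.4 ell [0.4855 0.2395] [0.066 0.348]
sample_cup 0.94 [370. 231.] rect [0.5578 0.3657] [0.083 0.045] 77.4 ell [0.5587 0.3631] [0.043 0.083]
marker 0.67 [142. 202.] rect [0.5651 0.0904] [0.102 0.014] 13.1 ell [0.5594 0.089 ] [0.013 0.134]
large_dish 0.94 [ 74. 108.] rect [ 0.445  -0.0387] [0.107 0.09 ] 2.4 ell [ 0.4457 -0.0507] [0.1   0.107]
reagent_bottle 0.75 [289. 175.] rect [ 0.4476 -0.0577] [0.071 0.202] 22.9 ell [ 0.4456 -0.0538] [0.072 0.206]
large_dish 0.54 [290. 195.] rect [ 0.4395 -0.0393] [0.108 0.099] 22.8 ell [ 0.4429 -0.049 ] [0.102 0.113]
```

View pics/p4b.png

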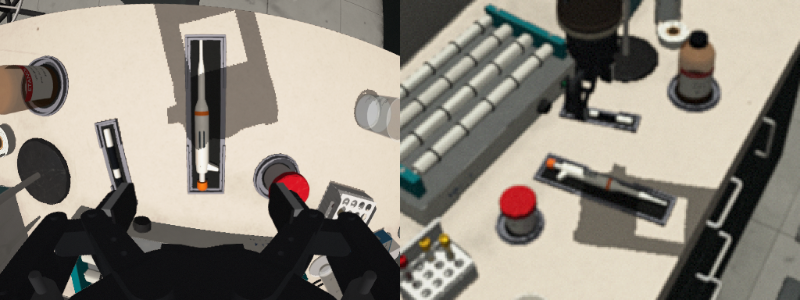

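All four things are in place: the pipette at (203,110) inside the long tray, the marker in the short tray, and the bottle and cup upright in their dishes. The gripper is clear.

```bash
python3 -c "
from plant import hand_in
print(hand_in())"
```

```text
the job is handed in; nothing more can be done
None
```

The bottle and cup are standing in their dishes and the pipette and marker are lying in their trays, all released; I handed the job in at about 30 s of the 134 s allowed, and no verdict was returned.

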